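# Lock the loaded centrifuge rotor

## Task

Of the two small open centrifuges, lock the rotor of the one that is loaded with tubes: pull its centre knob straight up out of its seat, turn it clockwise (seen from above) until its pointer lines up with the long bar mark on the collar, then push it back down fully home and let go. Leave the knob of the empty centrifuge alone.

Things in the scene. Friction and masses are not known exactly. Their poses are not given: they have to be found in the camera images.
- knob: Black knob amid the rotor with six white-capped tubes. Origin: on its upright axis, underside of its flange (45 mm across, 8 high), 117 mm above the table when home. On the flange a grip bar 42 mm along x, 14 mm thick along y, from 8 to 44 mm above the origin. z up; +x = pointer end (white line on that half of the bar's top, small nose on the flange). Collar and tubes stay below the flange.
- knob_lift (a joint): How far that knob is pulled up, m: 0 home, 0.014 upper stop. Stiff (3 N) slide: stays at any height it is left. Below 0.010 hidden ribs stop it from turning out of its open sector to the bar mark; lifted, it turns freely (under 0.1 N m). It goes home again only within about 0.17 rad of the mark or in the open sector.
- lock_mark: Long black bar mark (11 x 5 mm, 1.5 high) on top of that knob's collar (aluminium, 74 mm across), 31 mm from the knob's axis; the start side has only small dots. Origin at its centre, +x straight outward from the axis, z up. Locked: the knob's +x has the direction of this +x. At the start it is 1.0 to 1.4 rad short of it (clockwise); end stop 0.17 rad past the mark.
- idle_knob_nose (a point): Tip of the pointer nose on the knob of the other, empty centrifuge (same shape and size, bare holes in its rotor disc), 25 mm from that knob's axis and 121 mm above the table. Not to be moved.

How it is judged:
On the way, in this order (a step that is already met when the one before it is completed fails the run):
1. the loaded rotor's knob is pulled up out of its seat (8 mm or more) (value of joint knob_lift above 0.008 m), for 0.1 s.
2. while pulled up, it is turned to within 12 degrees of the bar mark (value of joint knob_lift above 0.006 m and angle between the x axis of knob and the x axis of lock_mark, either way round below 0.21 rad), for 0.1 s.
At the end, for the whole second after the job is handed in: The loaded rotor's knob is pushed home (within 3 mm of the bottom), its pointer within 12 degrees of the bar mark, at rest and released (value of joint knob_lift below 0.003 m and angle between the x axis of knob and the x axis of lock_mark, either way round below 0.21 rad and angular speed of knob below 0.1 rad/s); the robot touches nothing.
It fails at once if the knob of the empty centrifuge is lifted or turned (its nose moves more than 5 mm) (distance of idle_knob_nose from where it was at the start of the episode above 0.005 m).
It also fails if it takes over 35 s, if anything falls off the work surface, if the arm or the gripper's body presses on something with over 40 N, if the wrist force passes 120 N, or if a joint passes its speed limit or range.

## Robot

A 6-joint arm with a two-finger parallel gripper is mounted at the origin on the work surface. World frame = base frame: x ahead of the robot, y to its left, z up, the work surface at z = 0. Lengths are in m, angles in rad, forces in N, time in s.
With the tool pointing down it reaches from about 0.35 to 0.975 m from the base axis. Payload 4.9 kg.
Tool frame: the origin (TCP) lies at the very end of the fingers, on their centre line; the grasp point (between the pads) lies robot.grip_depth behind it (robot.grip_depth is the distance from the TCP to the grasp point, in m); x points along the fingers, y is the direction in which the jaws open and shut, and the axes are right-handed (so a half turn about x gives the same grasp; the last joint's range is limited). The gripper opens to 85 mm and grips with 20 to 120 N. Pads are 22 mm wide; open, the fingers measure 114 mm over their backs; the gripper's body (76 mm by 85 mm) begins 54 mm behind the grasp point. The pads swing forward as they close: fully open they stand 13 mm farther back than shut.
Start: joints at [-1.451, 0.053, 1.613, -0, 1.476, -0.119], TCP at [0.148, -0.607, 0.231] pointing down, gripper open.
Joint ranges: [-3.01, 3.01], [-1.01, 2.22], [0.06, 2.58], [-1.02, 4.17], [0.09, 2.62], [-3.14, 3.14]. Speed limits (rad/s): [2.57, 2.57, 3.14, 3.14, 3.14, 3.14].

## Interface

Orientations are given as a unit quaternion [x, y, z, w].
In Python, from workcell import robot gives the robot as it stands.
- The arm moves only by the tool jog_arm, never from a script. Its argument "motion" is text: rows parted by semicolons, each of 7 numbers parted by spaces: the shift along the world's x, y, z in m, then the turn, a rotation vector about the world's x, y, z in rad, then the gripper's target within -1 to 1 (fully open at 1, half-way at 0, shut at -1). In form: tx ty tz wx wy wz claw; .... A call has 1 to 5 rows; each row shifts and turns the commanded pose from where the row before left it; what a row does not reach is not made up. A row lasts 1/10 s, in which the tool goes at most 50 mm and 8.59 degrees, less where a joint would pass 70% of its speed; a pose out of reach is approached as far as the arm can. A call is refused whole if a number of a shift passes 0.05 or a number of a turn 0.15, either way. A call with a gripper value outside its range is refused whole. The fingers move at their own pace and stop on an object; "force" is the grip in N (left out, the last holds). Time passes only in rows, so rows that do not move let the fingers close. It gives the time, the measured TCP pose, the force and the opening at its end, in the units of the state.
- robot.get_state(): the state, without advancing time (a new reading comes with each control period).
- robot.snapshot(name): name is "side" or "top"; returns (picture, depth): 420x560x3 uint8, red, green, blue; 420x560 float32, m along the optical axis (not along the pixel's ray), 0 where there is no reading.
- robot.camera_params(name): a dict with "vertical_fov" (degrees; the focal length in pixels is half the picture's height over the tangent of half this angle, whatever the lens; pixels are square), "cx", "cy" (the principal point, pixels), "position" and "orientation" of the camera in the world. Camera axes: x right, y down, z forward; pixel columns grow to the right and rows downward; lengths in m; the calibration is good to about 2 mm. A picture is of the moment at which its call begins. camera_params takes no time and is no camera call.
- robot.hand_in(): hands the job in, once; it reports no verdict.
Trained networks look in the newest picture that a camera, given by its name, has taken for a name from the list of things; names that differ only in an ending like _2 or _b are one class to them, and where a whole thing is asked for, a point or a joint stands for the part that bears it (a point fixed in the world has none). Each returns a list of dicts, best first, with "p" (0 to 1); they miss things now and then, are a little off and sometimes report something else, mostly with a low value. They report only what shows in the picture. A call takes as long as a camera call.
- robot.masks_of(thing, camera): "region" (420x560 bool, what is visible of it).
- robot.mark_of(thing, camera): "xyz" ([x, y, z] in m, in world coordinates, good to about 4 mm: a listed point, or the origin of a listed thing).
The state is a dict: "time": time; "qpos": joint angles; "joint_vel": joint speeds; "joint_torque": joint torques, N m; "tcp_pos": TCP position; "ee_rot": TCP orientation; "wrist_force": force on the tool from outside, world axes, zero at the start; "moment": the same for the moment, N m; "finger_gap": opening from 0.0 (shut) to 1.0 (fully open).
Only numpy, scipy, OpenCV 4.12 (cv2) and the standard library are available. Lean on these libraries where they do the work, as an engineer would, in place of code of your own. Each camera call takes 0.05 s, during which the arm holds its last target.

## Working session

There is one attempt and no reset: what is moved stays moved. The work goes in short steps, Python scripts to look and compute and a tool call to move; the robot and the scene stay as the last step left them, time stands still between calls to the robot, and variables do not carry over. Pictures are saved under pics/ and viewed, and the job is handed in when it is done.

Besides the shell and the picture viewer there is one more tool, called after "Call:" as name(argument=value, ...), one argument or row to a line, values as JSON. jog_arm: Moves the arm, as the interface text tells. Its arguments: {"type":"object","properties":{"motion":{"type":"string"},"force":{"type":"number"}},"required":["motion"]}

```bash
mkdir -p pics; cat > h.py <<'E'
import numpy as np, cv2
from workcell import robot
from scipy.spatial.transform import Rotation as R
def cam(n):
    p=robot.camera_params(n); f=210/np.tan(np.radians(p["vertical_fov"])/2)
    return p,f
def px2w(n,d,u,v):
    p,f=cam(n); c=np.array([(u-p["cx"])/f*d,(v-p["cy"])/f*d,d])
    return R.from_quat(p["orientation"]).apply(c)+p["position"]
def ray_z(n,u,v,z):
    p,f=cam(n); c=R.from_quat(p["orientation"]).apply([(u-p["cx"])/f,(v-p["cy"])/f,1]); o=np.array(p["position"])
    return o+c*(z-o[2])/c[2]
def w2px(n,w):
    p,f=cam(n); c=R.from_quat(p["orientation"]).inv().apply(np.array(w)-p["position"])
    return c[0]/c[2]*f+p["cx"],c[1]/c[2]*f+p["cy"]
E
python3 - <<'E'
from h import *
for n in("top","side"):
    a,d=robot.snapshot(n); cv2.imwrite(f"pics/{n}0.png",a[:,:,::-1]); np.save(f"{n}0.npy",d); cv2.imwrite(f"{n}0r.png",a[:,:,::-1])
    print(robot.camera_params(n))
    for t in("knob","lock_mark","idle_knob_nose"):
        print(t,[(round(x["p"],2),np.round(x["xyz"],4)) for x in robot.mark_of(t,n)])
print(robot.get_state(), robot.grip_depth)
E
```

```text
{'vertical_fov': 53.85586734643749, 'cx': 277.0414094355059, 'cy': 215.19263281302338, 'position': array([4.36337003e-01, 2.21050753e-04, 9.05372601e-01]), 'orientation': array([-0.69793813,  0.71056586, -0.06192301,  0.06437447])}
knob [(0.56, array([ 0.4871, -0.2291,  0.1197]))]
lock_mark []
idle_knob_nose [(0.86, array([0.4924, 0.2086, 0.122 ]))]
{'vertical_fov': 48.36086720977997, 'cx': 279.3803245035067, 'cy': 203.2686195900046, 'position': array([0.1292649 , 0.75265485, 0.66215766]), 'orientation': array([-0.21052351,  0.83744245, -0.48766936,  0.1286413 ])}
knob [(0.83, array([ 0.4826, -0.227 ,  0.1158]))]
lock_mark []
idle_knob_nose []
{'time': 0.4, 'qpos': array([-1.45096963e+00,  5.27994839e-02,  1.61309124e+00, -1.96650997e-05,
        1.47598234e+00, -1.18990922e-01]), 'joint_vel': array([-3.89062932e-04, -1.87594650e-03, -2.52804766e-03, -6.76164199e-04,
        1.25905746e-03, -2.87847170e-05]), 'joint_torque': array([ 1.06432988e-04, -3.93050194e+01, -3.69810963e+01, -1.28127663e-04,
        2.33913772e-03, -1.22262793e-05]), 'tcp_pos': array([ 0.14783508, -0.60716399,  0.23112747]), 'ee_rot': array([-0.70206459, -0.08433406,  0.70207852, -0.08413579]), 'wrist_force': array([ 0.76357202,  1.17243297, -0.26243182]), 'moment': array([-0.03164071, -0.02064339, -0.01343152]), 'finger_gap': 1.0016076654915977} 0.0187
```

View pics/top0.png

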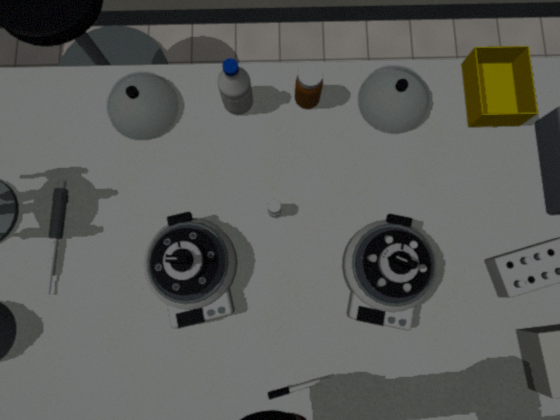

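View pics/side0.png

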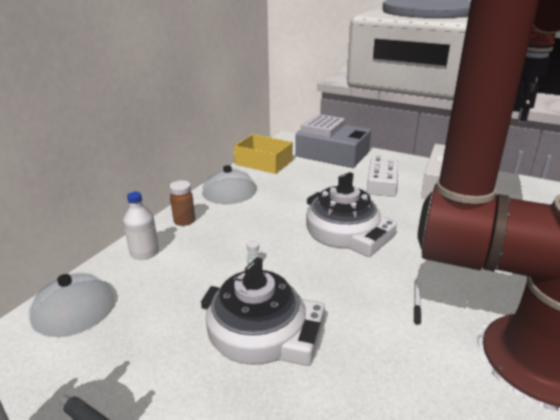

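```bash
python3 - <<'E'
from h import *
a=cv2.imread("top0r.png"); u,v=w2px("top",[0.487,-0.228,0.125]); print(u,v)
u,v=int(u),int(v); c=a[v-50:v+50,u-65:u+65]; print(u-65,v-50)
cv2.imwrite("pics/c0.png",cv2.resize(c,None,fx=6,fy=6,interpolation=cv2.INTER_CUBIC))
E
```

```text
400.1576194676122 260.35290614758713
335 210
```

View pics/c0.png

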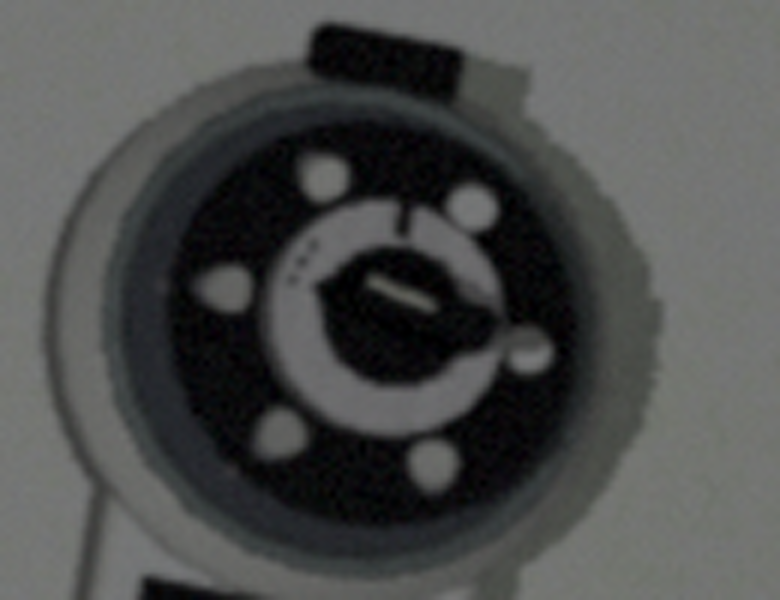

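```bash
python3 - <<'E'
from h import *
d=np.load("top0.npy")
# true pixel = 335 + (x+.5)/6-.5
def P(x,y,z): return ray_z("top",335+(x+.5)/6-.5,210+(y+.5)/6-.5,z)
def D(x,y):
    u,v=335+(x+.5)/6-.5,210+(y+.5)/6-.5
    return px2w("top",d[int(round(v)),int(round(u))],u,v)
print("collar/mark/bar depth",D(290,350),D(385,420),D(404,220),D(405,295),D(470,320))
for n,x,y,z in [("flange",396,316,.125),("nose",318,287,.121),("line a",370,282,.161),("line b",437,308,.161),("barR",500,325,.161)]: print(n,P(x,y,z))
for z in(.105,.115): print(P(385,317,z),P(404,220,z))
for z in(.105,.115):
  for c in (P(396,316,.125),P(385,317,z)):
    v=P(404,220,z)-c; print(z,np.hypot(*v[:2]),np.arctan2(v[1],v[0]))
v=P(370,282,.161)-P(437,308,.161); print("ptr",np.arctan2(v[1],v[0]),np.hypot(*v[:2]))
v=P(318,287,.121)-P(396,316,.125); print("ptr",np.arctan2(v[1],v[0]),np.hypot(*v[:2]))
# cluster of bar top points
p,f=cam("top"); V,U=np.mgrid[230:290,370:430]
dd=d[230:290,370:430]
w=np.array([px2w("top",a,b,c) for a,b,c in zip(dd.ravel(),U.ravel(),V.ravel())])
m=(abs(w[:,2]-.161)<.008)&(dd.ravel()>0); print(m.sum()); q=w[m]; print(q.mean(0),q.min(0),q.max(0))
r=cv2.minAreaRect((q[:,:2]*1000).astype(np.float32)); print(r)
e,ev=np.linalg.eigh(np.cov(q[:,:2].T)); print(np.arctan2(ev[1,1],ev[0,1]),np.sqrt(e*12))
m=(abs(w[:,2]-.125)<.004); q=w[m]; print(q.mean(0),q.min(0),q.max(0))
E
```

```text
collar/mark/bar depth [ 0.47378973 -0.19642269  0.11840911] [ 0.4515413  -0.22517471  0.11693944] [ 0.51419316 -0.23538234  0.11765923] [ 0.48747745 -0.22118745  0.16077273] [ 0.47971845 -0.24010067  0.16051007]
flange [ 0.48344181 -0.228548    0.125     ]
nose [ 0.49320853 -0.20582641  0.121     ]
line a [ 0.49152144 -0.21094517  0.161     ]
line b [ 0.48342629 -0.23038032  0.161     ]
barR [ 0.47804909 -0.2487569   0.161     ]
[ 0.48439274 -0.23086579  0.105     ] [ 0.51544437 -0.23916869  0.105     ]
[ 0.48379232 -0.22797855  0.115     ] [ 0.51445599 -0.23617771  0.115     ]
0.105 0.03371888375911303 -0.3204328768453113
0.105 0.032142531624405966 -0.26127768883410163
0.115 0.031938878665591815 -0.24121711342099403
0.115 0.03174093702207777 -0.2612776888341021
ptr 1.1761291316336153 0.02105366349182468
ptr 1.1648305517229 0.024731751247015123Traceback (most recent call last):
  File "<stdin>", line 19, in <module>
  File "h.py", line 8, in px2w
    p,f=cam(n); c=np.array([(u-p["cx"])/f*d,(v-p["cy"])/f*d,d])
        ~~~^^^
  File "h.py", line 5, in cam
    p=robot.camera_params(n); f=210/np.tan(np.radians(p["vertical_fov"])/2)
ValueError: time passes only in moves, steps and waits
```

```bash
python3 - <<'E'
from h import *
s=robot.get_state(); r=R.from_quat(s["ee_rot"]).as_matrix(); print(r.round(4)); print("yaw of y",np.arctan2(r[1,1],r[0,1]), s["qpos"],s["time"])
E
```

```text
[[-1.000e-04  2.366e-01 -9.716e-01]
 [ 3.000e-04 -9.716e-01 -2.366e-01]
 [-1.000e+00 -3.000e-04 -0.000e+00]]
yaw of y -1.331976837166846 [-1.45096963e+00  5.27994839e-02  1.61309124e+00 -1.96650997e-05
  1.47598234e+00 -1.18990922e-01] 0.4
```

Call:
jog_arm(
  motion="0.028 0.0315 0 0 0 0.08 1;0.028 0.0315 0 0 0 0.08 1;0.028 0.0315 0 0 0 0.08 1;0.028 0.0315 0 0 0 0.08 1;0.028 0.0315 0 0 0 0.08 1",
)

```text
time: 0.9
tcp_pos: [0.2887, -0.4484, 0.2314]
ee_rot: [0.671, 0.223, -0.671, 0.223]
wrist_force: [1.0, -0.6, -0.1]
finger_gap: 1.0
```

Call:
jog_arm(
  motion="0.028 0.0315 0 0 0 0.08 1;0.028 0.0315 0 0 0 0.08 1;0.028 0.0315 0 0 0 0.08 1;0.028 0.0315 0 0 0 0.08 1;0.028 0.0315 0 0 0 0.08 1",
)

```text
time: 1.4
tcp_pos: [0.4288, -0.2908, 0.2316]
ee_rot: [0.613, 0.352, -0.613, 0.352]
wrist_force: [-0.6, -0.0, -0.5]
finger_gap: 0.994
```

Call:
jog_arm(
  motion="0.028 0.0315 -0.01 0 0 0.06 1;0.0277 0.0316 -0.02 0 0 0.069 1;0 0 0 0 0 0 1",
)

```text
time: 1.7
tcp_pos: [0.4844, -0.2248, 0.1984]
ee_rot: [-0.588, -0.394, 0.589, -0.39]
wrist_force: [-1.0, -0.2, -1.2]
finger_gap: 1.001
```

```bash
python3 - <<'E'
from h import *
s=robot.get_state(); r=R.from_quat(s["ee_rot"]).as_matrix(); print("yaw of y",np.arctan2(r[1,1],r[0,1]), r[:,0],s["tcp_pos"],s["qpos"],s["time"])
a,d=robot.snapshot("top"); cv2.imwrite(f"pics/t1.png",cv2.resize(a[180:340,300:500,::-1],None,fx=4,fy=3.75))
a,d=robot.snapshot("side"); cv2.imwrite(f"pics/s1.png",cv2.resize(a[100:280,260:460,::-1],None,fx=4,fy=3.3))
E
```

```text
yaw of y -0.3964073790961751 [-0.00320661  0.00381384 -0.99998759] [ 0.48439662 -0.2248276   0.19835519] [-5.74715151e-01 -1.40456765e-01  1.85545192e+00  1.47232296e-03
  1.43136232e+00 -1.78510822e-01] 1.7
```

View pics/s1.png

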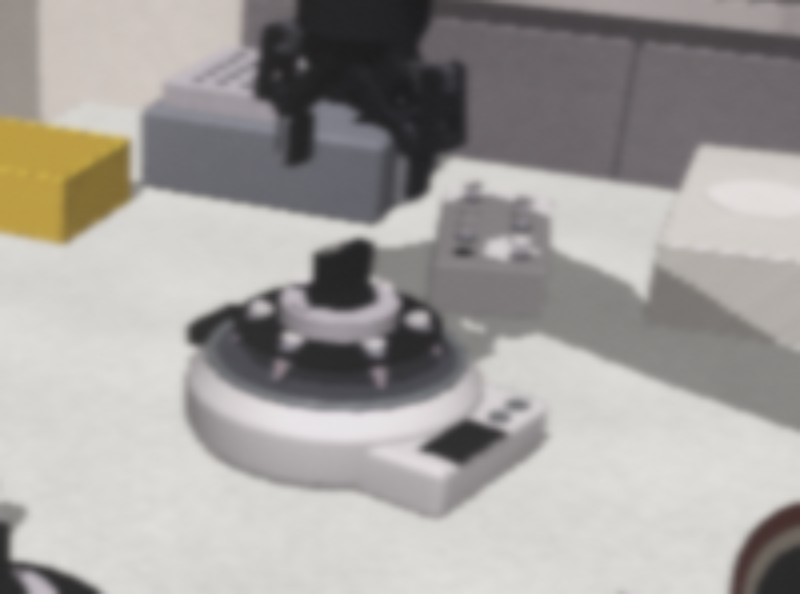

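The side view shows the open gripper above the knob (bar at about (343,272) in the crop). Nothing is in the way. Next I check that the pose has settled.

Call:
jog_arm(
  motion="0 0 0 0 0 0 1",
)

```text
time: 1.9
tcp_pos: [0.4834, -0.2299, 0.202]
ee_rot: [0.59, 0.389, -0.59, 0.39]
wrist_force: [0.1, -0.3, 1.2]
finger_gap: 1.003
```

```bash
python3 - <<'E'
from h import *
s=robot.get_state(); r=R.from_quat(s["ee_rot"]).as_matrix(); print("yaw of y",np.arctan2(r[1,1],r[0,1]), r[:,0],s["tcp_pos"],s["time"])
print([(round(x["p"],2),np.round(x["xyz"],4)) for x in robot.mark_of("knob","side")])
E
```

```text
yaw of y -0.4040012946555305 [ 6.52707535e-04 -9.44830156e-04 -9.99999341e-01] [ 0.48344666 -0.22994635  0.20199035] 1.9
[(0.52, array([ 0.4818, -0.2245,  0.1171]))]
```

Call:
jog_arm(
  motion="0 0.0005 -0.02 0 0 0 1;0 0 -0.02 0 0 0 1;0 0 -0.02 0 0 0 1;0 0 -0.01 0 0 0 1;0 0 0 0 0 0 0.2",
  force=40,
)

```text
time: 2.45
tcp_pos: [0.4823, -0.229, 0.1301]
ee_rot: [-0.59, -0.39, 0.591, -0.389]
wrist_force: [-0.4, 0.2, -0.2]
finger_gap: 0.858
```

Call:
jog_arm(
  motion="0 0 0 0 0 0 -0.3;0 0 0 0 0 0 -0.6;0 0 0 0 0 0 -1;0 0 0 0 0 0 -1;0 0 0 0 0 0 -1",
)

```text
time: 2.95
tcp_pos: [0.4844, -0.2291, 0.1324]
ee_rot: [0.59, 0.389, -0.59, 0.391]
wrist_force: [1.3, 0.2, 1.8]
finger_gap: 0.158
```

Call:
jog_arm(
  motion="0 0 0 0 0 0 -1;0 0 0.003 0 0 0 -1;0 0 0.003 0 0 0 -1;0 0 0.003 0 0 0 -1;0 0 0.003 0 0 0 -1",
  force=50,
)

```text
time: 3.45
tcp_pos: [0.4843, -0.229, 0.143]
ee_rot: [0.59, 0.389, -0.589, 0.391]
wrist_force: [6.7, -2.8, -4.6]
finger_gap: 0.156
```

Call:
jog_arm(
  motion="0 0 0 0 0 0 -1;0 0 0 0 0 0 -1;0 0 0 0 0 0 -1",
)

```text
time: 3.75
tcp_pos: [0.4843, -0.229, 0.1435]
ee_rot: [0.59, 0.389, -0.59, 0.391]
wrist_force: [4.9, -2.7, -1.3]
finger_gap: 0.156
```

```bash
python3 - <<'E'
from h import *
s=robot.get_state(); r=R.from_quat(s["ee_rot"]).as_matrix(); print("yaw of y",np.arctan2(r[1,1],r[0,1]), r[:,0],s["tcp_pos"],s["finger_gap"],s["wrist_force"],s["moment"],s["time"])
a,d=robot.snapshot("side"); cv2.imwrite(f"pics/s2.png",cv2.resize(a[140:260,280:420,::-1],None,fx=5,fy=5,interpolation=cv2.INTER_CUBIC))
E
```

```text
yaw of y -0.40307186214728874 [ 0.00224158 -0.00107784 -0.99999691] [ 0.48431499 -0.22901367  0.14347305] 0.15612078083855468 [ 4.88473508 -2.66003225 -1.28284506] [-0.35950398 -0.81522494 -0.03960121] 3.75
```

View pics/s2.png

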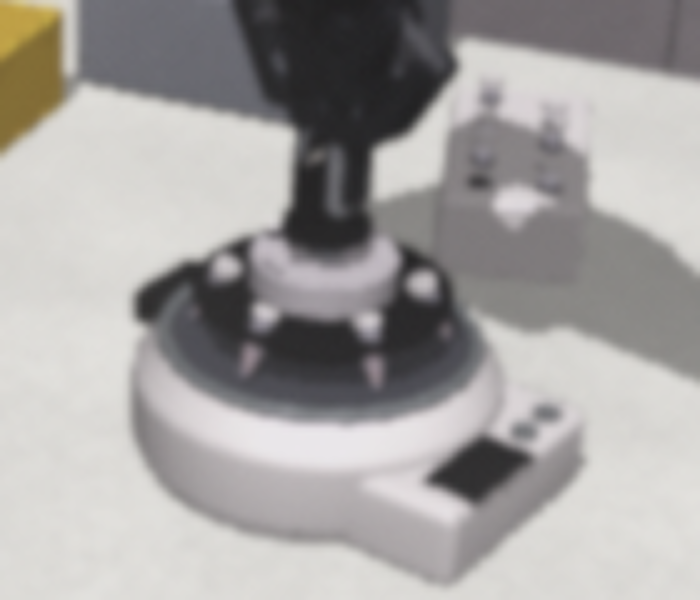

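Call:
jog_arm(
  motion="0.0009 -0.0004 0.0015 0 0 0 -1;0 0 0 0 0 -0.05 -1;0 0 0 0 0 -0.1 -1;0 0 0 0 0 -0.1 -1;0 0 0 0 0 -0.1 -1",
)

```text
time: 4.3
tcp_pos: [0.4841, -0.2288, 0.1443]
ee_rot: [-0.649, -0.28, 0.65, -0.28]
wrist_force: [2.5, -1.1, -0.7]
finger_gap: 0.157
```

```bash
python3 - <<'E'
from h import *
s=robot.get_state(); r=R.from_quat(s["ee_rot"]).as_matrix(); print("yaw of y",np.arctan2(r[1,1],r[0,1]), s["tcp_pos"],s["finger_gap"],s["wrist_force"],s["moment"],s["time"])
E
```

```text
yaw of y -0.75688918109034 [ 0.48405319 -0.22878304  0.1443064 ] 0.15682419133426553 [ 2.53651203 -1.13664787 -0.7445541 ] [-0.09186726 -0.33362545 -0.02776629] 4.3
```

Call:
jog_arm(
  motion="0 0 0 0 0 -0.12 -1;0 0 0 0 0 -0.12 -1;0 0 0 0 0 -0.12 -1;0 0 0 0 0 -0.12 -1;0 0 0 0 0 -0.12 -1",
)

```text
time: 4.8
tcp_pos: [0.4838, -0.2282, 0.1443]
ee_rot: [-0.702, -0.076, 0.704, -0.074]
wrist_force: [1.1, 1.2, 0.1]
finger_gap: 0.155
```

Call:
jog_arm(
  motion="0 0 0 0 0 -0.12 -1;0 0 0 0 0 -0.12 -1;0 0 0 0 0 -0.10 -1;0 0 0 0 0 -0.08 -1;0 0 0 0 0 0 -1",
)

```text
time: 5.3
tcp_pos: [0.4838, -0.2278, 0.1443]
ee_rot: [-0.703, 0.07, 0.704, 0.072]
wrist_force: [-0.2, 4.2, 0.2]
finger_gap: 0.154
```

```bash
python3 - <<'E'
from h import *
s=robot.get_state(); r=R.from_quat(s["ee_rot"]).as_matrix(); print("yaw of y",np.arctan2(r[1,1],r[0,1]), r[:,0],s["tcp_pos"],s["finger_gap"],s["wrist_force"],s["moment"],s["time"])
a,d=robot.snapshot("side"); cv2.imwrite(f"pics/s3.png",cv2.resize(a[140:260,280:420,::-1],None,fx=5,fy=5,interpolation=cv2.INTER_CUBIC))
a,d=robot.snapshot("top"); cv2.imwrite(f"pics/t3.png",cv2.resize(a[210:310,335:465,::-1],None,fx=6,fy=6,interpolation=cv2.INTER_CUBIC))
E
```

```text
yaw of y -1.7725933679145032 [-0.00210458  0.00306362 -0.99999309] [ 0.48377155 -0.22777814  0.14427403] 0.15446792051352687 [-0.2122038   4.18050219  0.23357564] [ 0.61870324 -0.06800042  0.02333329] 5.3
```

View pics/s3.png

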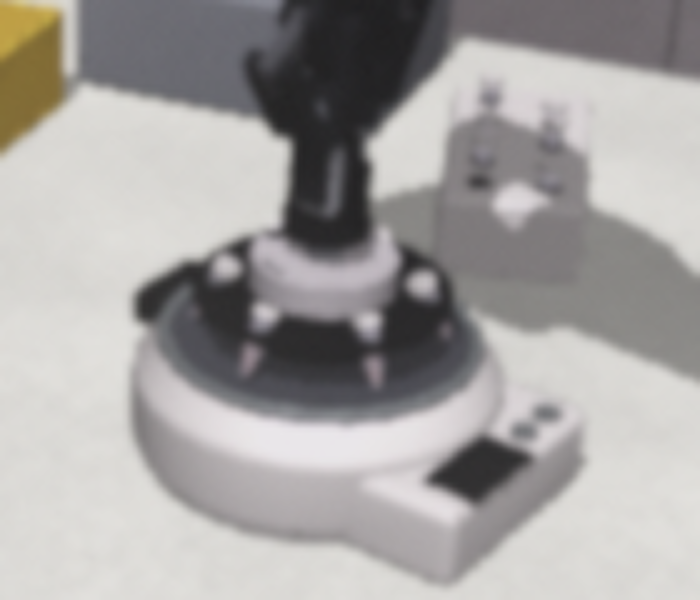

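View pics/t3.png

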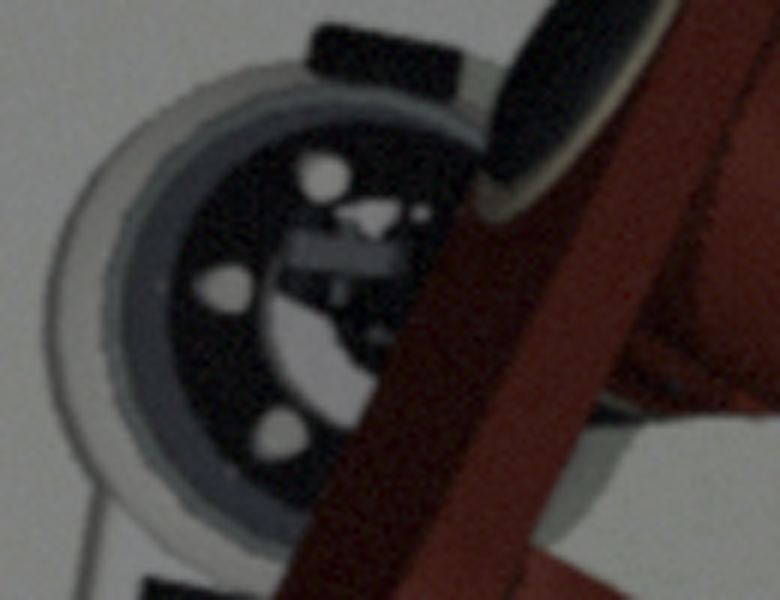

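Call:
jog_arm(
  motion="0 0.001 0 0 0 -0.04 -1;0 0 0 0 0 0 -1;0 0 -0.003 0 0 0 -1;0 0 -0.003 0 0 0 -1;0 0 0 0 0 0 -1",
)

```text
time: 5.9
tcp_pos: [0.4839, -0.2277, 0.138]
ee_rot: [-0.701, 0.085, 0.703, 0.085]
wrist_force: [-1.9, 3.1, 1.2]
finger_gap: 0.149
```

Call:
jog_arm(
  motion="0 0 -0.003 0 0 0 -1;0 0 -0.003 0 0 0 -1;0 0 -0.002 0 0 0 -1;0 0 0 0 0 0 -1;0 0 0 0 0 0 -1",
)

```text
time: 6.4
tcp_pos: [0.484, -0.2278, 0.1323]
ee_rot: [-0.701, 0.085, 0.703, 0.085]
wrist_force: [-7.8, 6.8, 10.1]
finger_gap: 0.156
```

```bash
python3 - <<'E'
from h import *
s=robot.get_state(); r=R.from_quat(s["ee_rot"]).as_matrix(); print("yaw of y",np.arctan2(r[1,1],r[0,1]), r[:,0],s["tcp_pos"],s["finger_gap"],s["wrist_force"],s["moment"],s["time"])
E
```

```text
yaw of y -1.8123858719552828 [-1.92845502e-03  9.66068872e-04 -9.99997674e-01] [ 0.48397879 -0.22778593  0.13229443] 0.15633793927128928 [-7.7519504   6.80265589 10.11395416] [1.12067432e+00 1.27691119e+00 1.38734172e-04] 6.4
```

Call:
jog_arm(
  motion="0 0 -0.002 0 0 0 -1;0 0 0 0 0 0 -1;0 0 0 0 0 0 -1",
)

```text
time: 6.7
tcp_pos: [0.4841, -0.2279, 0.1322]
ee_rot: [-0.701, 0.085, 0.703, 0.085]
wrist_force: [-11.9, 8.3, 19.2]
finger_gap: 0.155
```

Call:
jog_arm(
  motion="0 0 0.002 0 0 0 -1;0 0 0.001 0 0 0 0;0 0 0 0 0 0 1;0 0 0 0 0 0 1;0 0 0 0 0 0 1",
)

```text
time: 7.2
tcp_pos: [0.4845, -0.2283, 0.1316]
ee_rot: [0.702, -0.086, -0.702, -0.085]
wrist_force: [0.7, -0.4, 0.7]
finger_gap: 0.826
```

Call:
jog_arm(
  motion="0 0 0 0 0 0 1;0 0 0.02 0 0 0 1;0 0 0.035 0 0 0 1;0 0 0.04 0 0 0 1;-0.02 -0.03 0.01 0 0 0 1",
)

```text
time: 7.7
tcp_pos: [0.4675, -0.2578, 0.2425]
ee_rot: [0.705, -0.085, -0.699, -0.083]
wrist_force: [0.4, -1.0, 1.0]
finger_gap: 0.997
```

Call:
jog_arm(
  motion="-0.028 -0.0315 0 0 0 0 1;-0.028 -0.0315 0 0 0 0 1;-0.028 -0.0315 0 0 0 0 1;-0.028 -0.0315 0 0 0 0 1;-0.028 -0.0315 0 0 0 0 1",
)

```text
time: 8.2
tcp_pos: [0.3232, -0.4168, 0.2369]
ee_rot: [0.702, -0.086, -0.702, -0.085]
wrist_force: [0.7, -0.6, 0.3]
finger_gap: 1.001
```

Call:
jog_arm(
  motion="-0.028 -0.0315 0 0 0 0 1;-0.028 -0.0315 0 0 0 0 1;-0.028 -0.0315 0 0 0 0 1;-0.028 -0.0315 0 0 0 0 1;0 0 0 0 0 0 1",
)

```text
time: 8.7
tcp_pos: [0.2091, -0.5444, 0.2365]
ee_rot: [-0.701, 0.088, 0.702, 0.087]
wrist_force: [-0.1, 1.0, 0.7]
finger_gap: 1.002
```

```bash
python3 - <<'E'
from h import *
a,d=robot.snapshot("top"); cv2.imwrite(f"pics/t4.png",cv2.resize(a[210:310,335:465,::-1],None,fx=6,fy=6,interpolation=cv2.INTER_CUBIC)); np.save("top4.npy",d)
d0=np.load("top0.npy")
a,d2=robot.snapshot("side"); cv2.imwrite(f"pics/s4.png",cv2.resize(a[140:260,280:420,::-1],None,fx=5,fy=5,interpolation=cv2.INTER_CUBIC))
f=210/np.tan(np.radians(robot.camera_params("top")["vertical_fov"])/2)
for n,dd in(("before",d0),("after",d)):
    print(n,[round(0.9054-x,4) for x in np.percentile(dd[245:280,385:420],[1,3,5])])
print([(round(x["p"],2),np.round(x["xyz"],4)) for x in robot.mark_of("idle_knob_nose","top")])
E
```

```text
before [np.float64(0.1677), np.float64(0.1662), np.float64(0.1655)]
after [np.float64(0.1682), np.float64(0.167), np.float64(0.1662)]
[(0.69, array([0.4954, 0.2098, 0.1235]))]
```

View pics/t4.png

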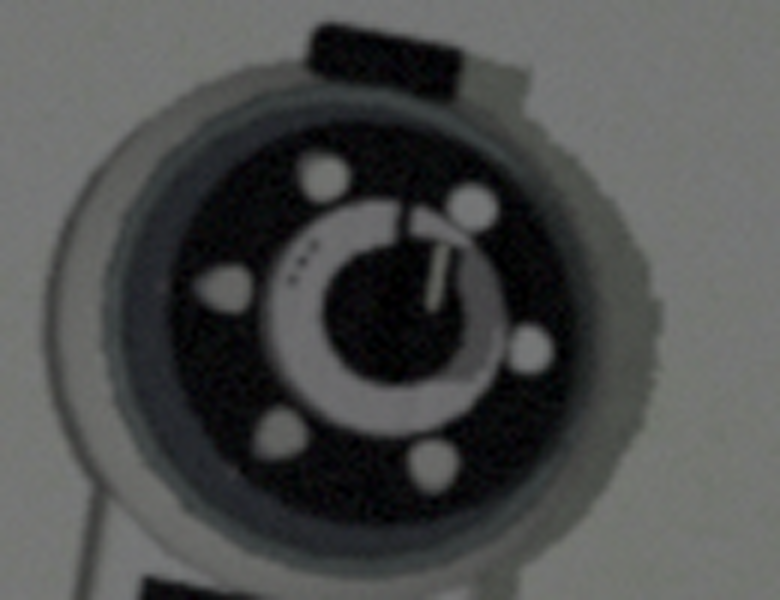

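View pics/s4.png

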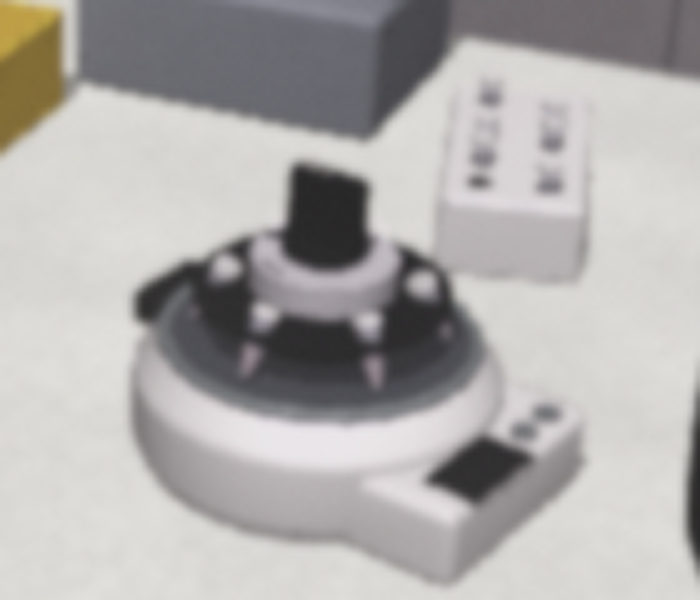

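The top view shows the white line at (432,308)–(444,243), parallel to the direction from the collar centre to the bar mark at (404,220). The nose meets the mark. The bar top is at its original height, so the knob is home.

```bash
python3 - <<'E'
from h import *
v=ray_z("top",335+444.5/6-.5,210+243.5/6-.5,.161)-ray_z("top",335+432.5/6-.5,210+308.5/6-.5,.161); print("ptr",np.arctan2(v[1],v[0]))
s=robot.get_state(); print(s["joint_vel"].round(3),s["time"]); print(robot.hand_in())
E
```

```text
ptr -0.2536628500275022
[ 0.024 -0.013  0.011 -0.002  0.001 -0.002] 8.85
the job is handed in; nothing more can be done
None
```

I locked the loaded centrifuge's rotor and handed the job in at about 8.9 s. I pulled its knob up about 12 mm, turned it about 1.41 rad clockwise to the bar mark, pushed it home, let go and backed the arm away.

Last checks:
- **Alignment:** the pointer reads −0.254 rad, against about −0.25 rad for the bar mark (individual readings −0.24 to −0.26). That is well inside the 0.21 rad limit.
- **Seating:** while pushing down, the tool stopped at its original grasp height of 0.132 m with 19 N of resistance. Afterwards the top of the knob's bar read within 1 mm of its starting height.
- **Empty centrifuge:** the arm never went near it. The network put its nose about 3.5 mm from its first reading, which is within that network's roughly 4 mm accuracy.

No check failed or disagreed. While the knob was raised, its lift and angle were judged from the tool pose and forces, because the arm partly hid it from the top camera.

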